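# Put the inspected foot-care instruments back into their tray holders

### The arm

A 6-joint arm with a two-finger parallel gripper is mounted at the origin on a cart in front of the work surface, level with it; the furniture and walls round the work are solid. World frame = base frame: x ahead of the robot, y to its left, z up, the work surface at z = 0. Lengths are in m, angles in rad, forces in N, time in s.
With the tool pointing down it reaches from about 0.375 to 0.975 m from the base axis. Payload 3.8 kg.
Tool frame: the origin (TCP) lies between the finger pads; the fingertips stand 17 mm ahead of it and the grasp point (between the pads) lies 2 mm behind it; z points along the fingers, y is the line along which they close (so a half turn about z gives the same grasp; the last joint's range is limited). The gripper opens to 85 mm and grips with 20 to 120 N. Pads are 22 mm wide; open, the fingers measure 114 mm over their backs; the gripper's body (76 mm by 85 mm) begins 54 mm behind the grasp point. The pads swing forward as they close: fully open they stand 13 mm farther back than shut.
Start: joints at [-1.245, 0.264, 1.604, -0, 1.274, -0.037], TCP at [0.24, -0.631, 0.209] pointing down, gripper open.
Joint ranges: [-2.63, 2.63], [-0.94, 2.18], [0.31, 2.57], [-1.31, 4.45], [0, 2.66], [-2.55, 2.55]. Speed limits (rad/s): [2.57, 2.57, 3.14, 3.14, 3.14, 3.14].

### API

Orientations are given as a rotation vector (axis times angle).
In Python, from workcell import bot gives the robot as it stands.
- The arm moves only by the tool play_rows, never from a script. Its argument "steps" is one flat list of numbers, 4 for each row, row after row: the shift along the tool's x, y, z in m, then the turn about the tool's z in rad. A call has 1 to 10 rows; each row is the pose to reach, as a shift and turn from the pose commanded when the call began, along the tool's axes at that moment; what a row does not reach only later rows make up. A row lasts 1/8 s, in which the tool goes at most 62.5 mm and 10.7 degrees, less where a joint would pass 70% of its speed; a pose out of reach is approached as far as the arm can. A call with a gripper value outside its range is refused whole. "jaw" is the closure in counts, from 0 (fully open) to 255 (shut), set as the call begins (left out, the last holds). The fingers move at their own pace and stop on an object; "grip_force" is the grip in N (left out, the last holds). Time passes only in rows, so rows that repeat a pose let the fingers close. It gives the time, the measured TCP pose, the force, the opening and the grip force at its end, in the units of the state.
- bot.read_state(): the state, without advancing time (a new reading comes with each control period).
- bot.read_camera(name): name is "scene" or "top" or "wrist"; returns a dict with "pixels" (420x560x3 uint8, blue, green, red), "mtx" (3x3 intrinsics, pixels), "R" (3x3) and "t" (3): a world point X has camera coordinates R X + t. Camera axes: x right, y down, z forward; pixel columns grow to the right and rows downward; lengths in m; the calibration is good to about 2 mm. A picture is of the moment at which its call begins. There is no depth.
- bot.finish_job(): hands the job in; it is judged then, once.
The state is a dict: "time": time; "q": joint angles; "joint_vel": joint speeds; "joint_torque": joint torques, N m; "tool_pos": TCP position; "tcp_rot": TCP orientation; "wrist_force": force on the tool from outside, world axes, zero at the start; "torque": the same for the moment, N m; "width": opening from 0.0 (shut) to 1.0 (fully open); "grip_force": force on a finger pad.
Only numpy, scipy, OpenCV 4.12 (cv2) and the standard library are available. Lean on these libraries where they do the work, as an engineer would, in place of code of your own. Each camera call takes 0.05 s, during which the arm holds its last target. There are 200 camera calls.

### The job

The inspected instruments are lying on the mat: put each one into its own holder in the perforated steel tray, so that the tray can go to the autoclave. The scissors go with both finger rings down over the two pins, the nail nipper with its handles either side of the blunt wedge, the forceps in the holder with the wide notches and the slim nail file in the one with the narrow notches; each must lie flat and centred down in both of its brackets with its tip pointing away from the robot. Let go of everything and leave the timer and the roll of tape where they stand.

Things in the scene. Friction and masses are not known exactly. Their poses are not given: they have to be found in the camera images.
- scissors_mid (a point): Scissors, closed, two black finger rings; 150 long, 60 wide over the rings, 9 mm high. Lies on a 3 mm mat. Point: middle of length and width, half-way up; x to its tip, z up. Ring holes 13 to 15 mm wide, 24 long, centred at x = -56, y = +16 and -16 mm. Grasp across y at x = 0, where it is 20 mm wide (12 at x = 30). 60 g.
- nipper_mid (a point): Nail nipper, steel: two handles to -x, short jaw to +x; 124 long, 40 wide, 13 mm high at the pivot, handles 3 to 10 mm above the underside. Lies on a 3 mm mat. Point: middle of length and width, half-way up; x to its tip, z up. Grasp across both handles at x = -8, 36 mm wide (rigid). Gap between handles 19 to 22 mm for x = -60 to -8; jaw 17 wide at x = 32 to 48. 75 g.
- forceps_mid (a point): Spring forceps (tweezers), steel, blunt end to -x, points to +x; 131 long, 24 wide, 10 mm high. Lies on a 3 mm mat. Point: middle of length and width, half-way up; x to its tip, z up. Grasp across y at x = 0, 21 mm wide (rigid); 21 at x = -43, 13 at x = 43. 22 g.
- file_mid (a point): Slim nail file, red handle to -x, thin blade to +x; 138 x 10 x 6 mm. Lies on a 3 mm mat. Point: middle of length and width, half-way up; x to its tip, z up. Grasp in the middle across y, 10 mm wide. 30 g.
- scissors_holder_seat (a point): Scissors holder: near bracket is a bar with two steel pins (4.2 mm thick, 15 high, tapered) at y = +16 and -16 mm; far one has a notch 24 wide, 13 deep. Two black brackets, centres 86 mm apart (68 or more clear), in the perforated tray. This point: near bracket's centre line at its seat (the level rested on), 21 mm above worktop, 16 over the strip below; x to far bracket (same height), z up. Seated scissors: middle 56 mm along x, 3 above.
- nipper_holder_seat (a point): Nipper holder: near bracket is a bar with one blunt wedge (7.5 mm wide, 26 long, 13 high); far one has a jaw notch 29 wide, 13 deep. Two black brackets, centres 86 mm apart (68 or more clear), in the perforated tray. This point: near bracket's centre line at its seat (the level rested on), 21 mm above worktop, 16 over the strip below; x to far bracket (same height), z up. Seated nipper: middle 43 mm along x, 3 above.
- forceps_holder_seat (a point): Forceps holder: near bracket has a notch 33 mm wide, far one 25, both 13 deep; no pins, no wedge. Two black brackets, centres 86 mm apart (68 or more clear), in the perforated tray. This point: near bracket's centre line at its seat (the level rested on), 21 mm above worktop, 16 over the strip below; x to far bracket (same height), z up. Seated forceps: middle 43 mm along x, 4 above.
- file_holder_seat (a point): File holder: narrower brackets (40 mm), each with a notch 19 mm wide, 13 deep; no pins, no wedge. Two black brackets, centres 86 mm apart (68 or more clear), in the perforated tray. This point: near bracket's centre line at its seat (the level rested on), 21 mm above worktop, 16 over the strip below; x to far bracket (same height), z up. Seated file: middle 43 mm along x, 3 above. Holders stand 80 mm apart in any order; tray wall 20 mm high.
- timer: White kitchen timer with a grey dial, 66 x 66 x 47 mm, standing behind the work; a bystander, not to be disturbed. Origin at the centre of its underside.
- tape_roll: Roll of cream tape lying flat behind the work, diameter 68, 19 mm high; a bystander, not to be disturbed. Origin at the centre of its underside.

How it is judged:
At the end, for the whole second after the job is handed in: Each instrument rests in its own holder, tip to the far bracket: lengthwise within 15 (scissors), 16 (nipper) or 20 mm of centred, sideways 10 mm, height 4 mm, direction 0.2 rad, tilt under 0.12 rad. Timer and tape roll moved less than 20 mm (x of scissors_holder_seat in the frame of scissors_mid between -0.071 and -0.041 m and y of scissors_holder_seat in the frame of scissors_mid between -0.01 and 0.01 m and z of scissors_holder_seat in the frame of scissors_mid between -0.007 and 0.001 m and angle between the x axis of scissors_mid and the x axis of scissors_holder_seat, either way round below 0.2 rad and angle between each of scissors_mid, nipper_mid, forceps_mid, file_mid's own z axis and vertical below 0.12 rad and linear speed of each of scissors, nipper, forceps, file below 0.02 m/s and angular speed of each of scissors, nipper, forceps, file below 0.2 rad/s and x of nipper_holder_seat in the frame of nipper_mid between -0.059 and -0.027 m and y of nipper_holder_seat in the frame of nipper_mid between -0.01 and 0.01 m and z of nipper_holder_seat in the frame of nipper_mid between -0.0075 and 0.0005 m and angle between the x axis of nipper_mid and the x axis of nipper_holder_seat, either way round below 0.2 rad and x of forceps_holder_seat in the frame of forceps_mid between -0.063 and -0.023 m and y of forceps_holder_seat in the frame of forceps_mid between -0.01 and 0.01 m and z of forceps_holder_seat in the frame of forceps_mid between -0.0085 and -0.0005 m and angle between the x axis of forceps_mid and the x axis of forceps_holder_seat, either way round below 0.2 rad and x of file_holder_seat in the frame of file_mid between -0.063 and -0.023 m and y of file_holder_seat in the frame of file_mid between -0.01 and 0.01 m and z of file_holder_seat in the frame of file_mid between -0.007 and 0.001 m and angle between the x axis of file_mid and the x axis of file_holder_seat, either way round below 0.2 rad and distance of each of timer, tape_roll from where it was at the start of the episode below 0.02 m); the robot touches nothing.
It fails at once if the timer is knocked away (distance of timer from where it was at the start of the episode above 0.03 m).
It fails at once if the tape roll is knocked away (distance of tape_roll from where it was at the start of the episode above 0.03 m).
It also fails if it takes over 99 s, if anything falls off the work surface, if the arm or the gripper's body presses on something with over 40 N, if the wrist force passes 120 N, or if a joint passes its speed limit or range.

## Working session

There is one attempt and no reset: what is moved stays moved. The work goes in short steps, Python scripts to look and compute and a tool call to move; the robot and the scene stay as the last step left them, time stands still between calls to the robot, and variables do not carry over. Pictures are saved under pics/ and viewed, at most 14 in all, crops included, and the job is handed in when it is done.

Besides the shell and the picture viewer there is one more tool, called as name(argument=value, ...), one argument or row to a line, values as JSON. play_rows: Moves the arm, as the interface text tells. Its arguments: {"type":"object","properties":{"steps":{"type":"array"},"jaw":{"type":"number"},"grip_force":{"type":"number"}},"required":["steps"]}

```bash
mkdir -p pics
cat > h.py <<'E'
import numpy as np, cv2
from workcell import bot
def ray(c,u,v,z):
    d=c["R"].T@np.linalg.solve(c["mtx"],[u,v,1.]); o=-c["R"].T@c["t"]
    return o+d*(z-o[2])/d[2]
def proj(c,X):
    p=c["mtx"]@(c["R"]@np.asarray(X,float)+c["t"]); return p[:2]/p[2]
E
python3 - <<'E'
from h import *
import pickle
s=bot.read_state(); print(s)
for n in ["top","scene"]:
    c=bot.read_camera(n); c={k:np.asarray(v) if not isinstance(v,str) else v for k,v in c.items()}
    cv2.imwrite(f"pics/{n}0.png",c["pixels"]); pickle.dump(c,open(n+".pkl","wb"))
    print(n,c["mtx"],-c["R"].T@c["t"],c["R"])
E
```

```text
{'time': 0.0, 'q': array([-1.24488721e+00,  2.64786357e-01,  1.60538442e+00,  1.43054853e-05,
        1.27371342e+00, -3.68763172e-02]), 'joint_vel': array([-0.00045699, -0.00048843,  0.00057612, -0.00040791, -0.00276713,
        0.0003007 ]), 'joint_torque': array([-8.51816844e-05, -5.15118599e+01, -3.67314684e+01, -2.92729128e-04,
        1.27630393e-02, -1.47911123e-05]), 'tool_pos': array([ 0.23930771, -0.63030697,  0.2074341 ]), 'tcp_rot': array([-3.08781856e+00, -5.66326176e-01,  4.96771456e-04]), 'wrist_force': array([0.65284058, 0.13305704, 0.80124045]), 'torque': array([-0.01600231, -0.0175873 ,  0.00709777]), 'grip_force': 0.0, 'width': 1.0038703270957923}
top [[463.95175521   0.         279.77915818]
 [  0.         463.95175521 207.01228391]
 [  0.           0.           1.        ]] [0.35309564 0.03017507 1.2548128 ] [[ 0.06090347 -0.99813288 -0.00463932]
 [-0.97625025 -0.05859881 -0.20857042]
 [ 0.20790914  0.0172318  -0.97799635]]
scene [[500.51154352   0.         288.25598245]
 [  0.         500.51154352 207.02887046]
 [  0.           0.           1.        ]] [-0.63169948 -0.59278345  0.72953979] [[ 0.45838555 -0.88873245  0.00610917]
 [-0.39096524 -0.20781342 -0.89663803]
 [ 0.79814088  0.40861745 -0.44272217]]
```

View pics/top0.png

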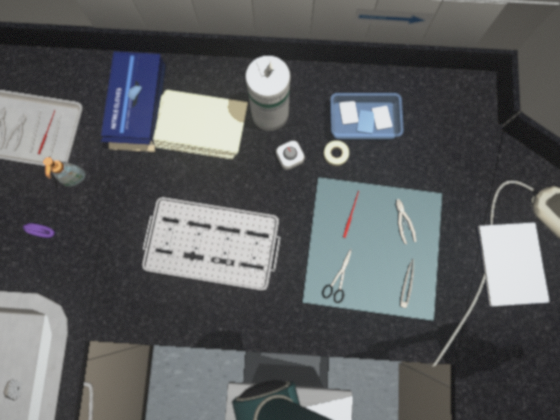

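View pics/scene0.png

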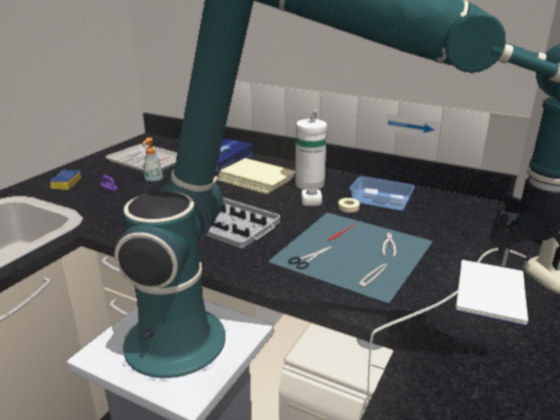

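The top view shows the mat at about (305–441, 180–317), with the file near (351,214), nipper near (405,220), scissors near (338,278) and forceps near (407,283). The tray is at about (145–278, 198–288). Next I'll enlarge both areas.

Run:
```python
from h import *
im=cv2.imread("pics/top0.png")
a=cv2.resize(im[195:292,140:285],None,fx=5.4,fy=5.4,interpolation=cv2.INTER_CUBIC)
b=cv2.resize(im[178:318,303:443],None,fx=4.2,fy=4.2,interpolation=cv2.INTER_CUBIC)
cv2.imwrite("pics/tray0.png",a); cv2.imwrite("pics/mat0.png",b); print(a.shape,b.shape)
```

```text
(524, 783, 3) (588, 588, 3)
```

View pics/tray0.png

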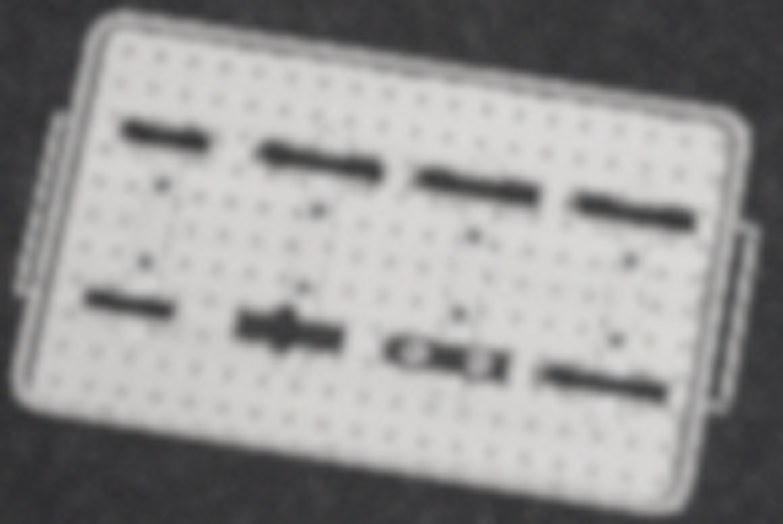

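View pics/mat0.png

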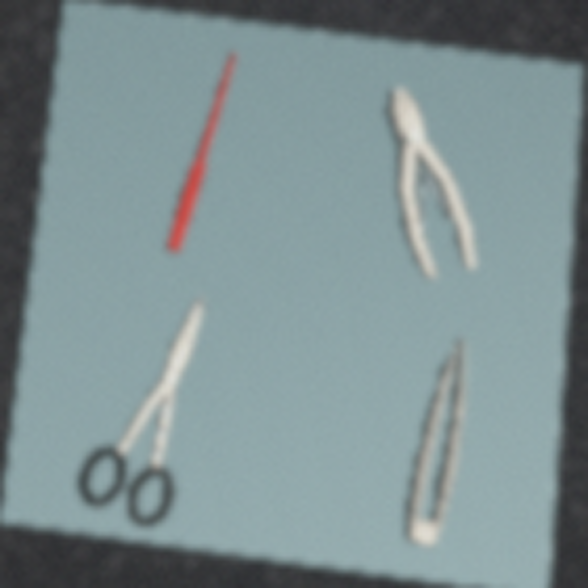

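In the tray, left to right, the holders are: file (far (165,137), near (128,304)), nipper with the wedge (318,161)/(289,330), scissors with the pins (477,187)/(446,359), and forceps (633,212)/(602,384). On the mat, all four tips point away from the robot: file (233,55)–(174,250), nipper (400,88)–(453,272), scissors (201,299)–(126,485), forceps (461,338)–(424,543).

```bash
cat >> h.py <<'E'
from scipy.spatial.transform import Rotation as Ro
def plan(P,head,s=None):
    """shift in current tool axes (z left out) and turn so that tool x has world heading head (deg) above P"""
    s=s or bot.read_state(); R=Ro.from_rotvec(s["tcp_rot"]).as_matrix()
    d=R.T@(np.asarray(P)-s["tool_pos"]); h=np.degrees(np.arctan2(R[1,0],R[0,0]))
    return np.round(d,4), round(np.radians((h-head+180)%360-180),4)
E
python3 - <<'E'
from h import *
import pickle
c=pickle.load(open("top.pkl","rb"))
T=lambda u,v:((u+.5)/5.4-.5+140,(v+.5)/5.4-.5+195)
M=lambda u,v:((u+.5)/4.2-.5+303,(v+.5)/4.2-.5+178)
for n,f,g in [("file",(165,137),(128,304)),("nip",(318,161),(289,330)),("sci",(477,187),(446,359)),("for",(633,212),(602,384))]:
    F=ray(c,*T(*f),.028);N=ray(c,*T(*g),.028);d=F-N
    print(n,"near",N.round(4),"mid",((F+N)/2).round(4),"len",np.linalg.norm(d).round(4),np.degrees(np.arctan2(d[1],d[0])).round(1))
for n,t,e,z in [("file",(233,55),(174,250),.006),("nip",(400,88),(453,272),.009),("sci",(201,299),(126,485),.007),("for",(461,338),(424,543),.008)]:
    F=ray(c,*M(*t),z);N=ray(c,*M(*e),z);d=F-N
    print(n,"mid",((F+N)/2).round(4),"tip",F.round(4),"len",np.linalg.norm(d).round(4),np.degrees(np.arctan2(d[1],d[0])).round(1))
w=bot.read_camera("wrist");s=bot.read_state()
R=Ro.from_rotvec(s["tcp_rot"]).as_matrix()
print("cam in tool",R.T@(-w["R"].T@w["t"]-s["tool_pos"]),"\n",w["R"]@R,w["mtx"][0,0])
print(plan([.5,-.2,.2],-15))
E
```

```text
file near [0.4766 0.3531 0.028 ] mid [0.5186 0.3486 0.028 ] len 0.0846 -6.1
nip near [0.4686 0.2728 0.028 ] mid [0.5109 0.2697 0.028 ] len 0.0848 -4.1
sci near [0.4591 0.1947 0.028 ] mid [0.502  0.1907 0.028 ] len 0.0861 -5.3
for near [0.4516 0.1176 0.028 ] mid [0.4943 0.1131 0.028 ] len 0.0859 -6.1
file mid [ 0.6116 -0.1443  0.006 ] tip [ 0.6777 -0.1616  0.006 ] len 0.1365 -14.7
nip mid [ 0.6014 -0.2884  0.009 ] tip [ 0.6611 -0.2709  0.009 ] len 0.1245 16.3
sci mid [ 0.4546 -0.1233  0.007 ] tip [ 0.5148 -0.1451  0.007 ] len 0.128 -19.9
for mid [ 0.4349 -0.2999  0.008 ] tip [ 0.4997 -0.3113  0.008 ] len 0.1316 -10.0
cam in tool [ 8.57815684e-02  1.28892765e-04 -1.66098281e-01] 
 [[-4.58598129e-04  9.99999130e-01  1.23679765e-03]
 [-9.44423611e-01 -2.65372461e-05 -3.28730958e-01]
 [-3.28730640e-01 -1.31881631e-03  9.44422801e-01]] 342.8425140463902
(array([ 0.3964, -0.3099,  0.0083]), np.float64(0.6246))
```

play_rows(
  steps=[0.05,-0.03,0,0.1,0.1,-0.06,0,0.25,0.15,-0.09,0,0.4,0.2,-0.125,0,0.5,0.25,-0.155,0,0.5,0.3,-0.186,0,0.5,0.35,-0.217,0,0.5,0.4,-0.248,0,0.5,0.449,-0.279,0,0.5,0.449,-0.279,0,0.5],
  jaw=0,
  grip_force=40,
)

```text
time: 1.4
tool_pos: [0.5621, -0.2073, 0.2084]
tcp_rot: [-3.134, 0.207, 0.0]
wrist_force: [-0.1, -0.5, -0.4]
width: 0.998
grip_force: 0.0
```

play_rows(
  steps=[0,0,0,0,0,0,0,0],
)

```text
time: 1.65
tool_pos: [0.5595, -0.212, 0.2086]
tcp_rot: [3.134, -0.218, -0.001]
wrist_force: [-0.4, 0.6, -0.3]
width: 0.999
grip_force: 0.0
```

Run:
```python
from h import *
import pickle
s=bot.read_state(); print(s["tool_pos"],s["time"],s["q"].round(2),plan(s["tool_pos"],0,s))
c=dict(bot.read_camera("wrist")); pickle.dump(c,open("wmat.pkl","wb")); cv2.imwrite("pics/wmat.png",c["pixels"])
```

```text
[ 0.55945128 -0.2119851   0.20857623] 1.65 [-0.4   0.12  1.77 -0.    1.25  1.31] (array([0., 0., 0.]), np.float64(-0.1388))
```

View pics/wmat.png

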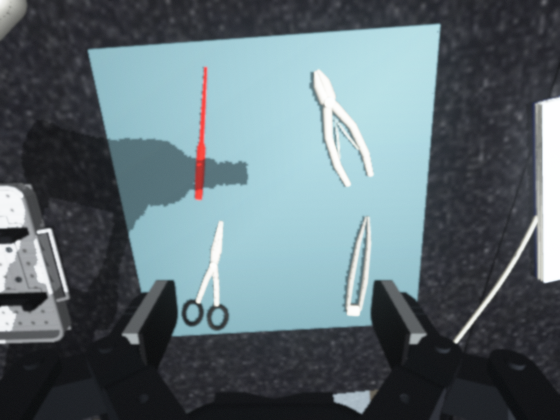

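The wrist view shows the file at (206,68)–(199,198) and the nipper tip at (318,72) with handle ends at (347,185) and (371,175). The scissors tip is at (221,223) with rings at (193,313) and (218,317), and the forceps run (367,217)–(353,314).

```bash
cat > mat.py <<'E'
from h import *
import pickle
c=pickle.load(open("wmat.pkl","rb")); im=c["pixels"]; hsv=cv2.cvtColor(im,cv2.COLOR_BGR2HSV)
H,S,V=cv2.split(hsv)
red=((S>150)&((H<10)|(H>170))&(V>90)).astype(np.uint8)
white=((S<45)&(V>120)).astype(np.uint8); black=(V<60).astype(np.uint8)
def blob(m,x0,y0,x1,y1):
    k=np.zeros_like(m);k[y0:y1,x0:x1]=m[y0:y1,x0:x1]
    v,u=np.nonzero(k); return u,v
def pts(m,box,z):
    u,v=blob(m,*box); return np.array([ray(c,a,b,z) for a,b in zip(u,v)])[:,:2]
def axis(P):
    d=P-P.mean(0); w=np.linalg.svd(d,full_matrices=False)[2][0]; w*=np.sign(w[0]); t=d@w
    n=np.array([-w[1],w[0]]); s=d@n
    o=P.mean(0)+w*(t.min()+t.max())/2
    ends=[(d[t>t.max()-.006]).mean(0)+P.mean(0),(d[t<t.min()+.006]).mean(0)+P.mean(0)]
    return o,np.degrees(np.arctan2(w[1],w[0])),np.ptp(t),np.ptp(s),ends
for n,m,b,z in [("file",red,(185,55,220,210),.007),("nip",white,(305,60,385,195),.010),("for",white,(338,208,380,322),.010),("sci",white,(183,215,232,305),.010)]:
    P=pts(m,b,z); o,a,l,wd,e=axis(P); print(n,len(P),o.round(4),round(a,1),l.round(4),wd.round(4),np.round(e,4).tolist())
# rings
R=[ray(c,*p,.008)[:2] for p in [(193,313),(218,317)]]
print("rings",np.round(R,4), np.linalg.norm(R[0]-R[1]).round(4))
nh=[ray(c,*p,.010)[:2] for p in [(347,185),(371,175),(318,72)]]; print("nip",np.round(nh,4))
E
python3 mat.py
```

```text
file 526 [ 0.6102 -0.1412] -15.2 0.1359 0.0073 [[0.6731, -0.1583], [0.5476, -0.1244]]
nip 2596 [ 0.5995 -0.2855] 17.1 0.1253 0.0418 [[0.6563, -0.2681], [0.5426, -0.3026]]
for 1290 [ 0.4322 -0.2969] -10.8 0.1345 0.0256 [[0.4954, -0.309], [0.3692, -0.2848]]
sci 971 [ 0.4621 -0.1251] -20.2 0.1153 0.0304 [[0.5135, -0.1436], [0.4122, -0.1044]]
rings [[ 0.397  -0.0855]
 [ 0.3867 -0.1157]] 0.0319
nip [[ 0.5375 -0.2895]
 [ 0.5451 -0.3161]
 [ 0.6565 -0.2691]]
```

play_rows(
  steps=[-0.01,-0.055,0,0,-0.02,-0.11,0,0,-0.03,-0.165,0,0,-0.04,-0.22,0,0,-0.05,-0.275,0,0,-0.06,-0.33,0,0,-0.07,-0.385,0,0,-0.08,-0.435,0,0,-0.08,-0.435,0,0,-0.08,-0.435,0,0],
)

```text
time: 2.95
tool_pos: [0.5407, 0.2298, 0.2087]
tcp_rot: [3.133, -0.216, -0.0]
wrist_force: [0.2, -0.7, -0.1]
width: 0.996
grip_force: 0.0
```

Run:
```python
from h import *
import pickle
s=bot.read_state(); print(s["tool_pos"],s["time"],s["q"].round(2),s["joint_vel"].round(3))
c=dict(bot.read_camera("wrist")); pickle.dump(c,open("wtray.pkl","wb")); cv2.imwrite("pics/wtray.png",c["pixels"])
print(plan([.4448,-.119,.1],-19.2),plan([.5918,-.2878,.1],16.5))
```

```text
[0.54070323 0.22984009 0.20869131] 2.95 [ 0.36  0.1   1.8  -0.    1.25  2.07] [-0.019 -0.005  0.005  0.002  0.002  0.003]
(array([-0.0468,  0.3583,  0.1089]), np.float64(0.1964)) (array([0.1221, 0.5051, 0.109 ]), np.float64(-0.4267))
```

View pics/wtray.png

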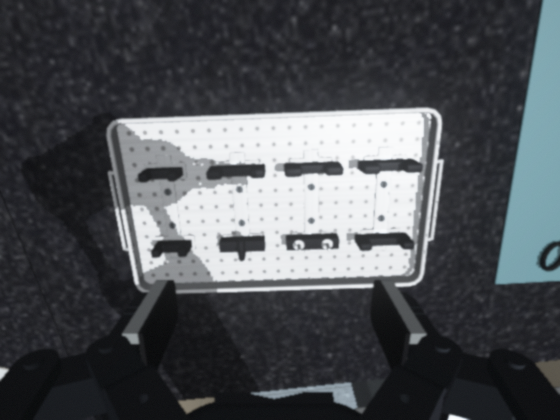

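The wrist view of the empty tray shows the file holder near (171,246)/(160,173), nipper wedge at (241,246)/(236,171), scissors pins at (299,244) and (327,243) with its far bracket at (314,168), and forceps holder at (385,240)/(390,166).

Run:
```python
import cv2
im=cv2.imread("pics/wtray.png")
a=cv2.resize(im[145:275,130:430],(780,338),interpolation=cv2.INTER_CUBIC)
b=cv2.convertScaleAbs(a,alpha=1.6,beta=10)
cv2.imwrite("pics/wtrayz.png",b)
```

```text
(no output)
```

View pics/wtrayz.png

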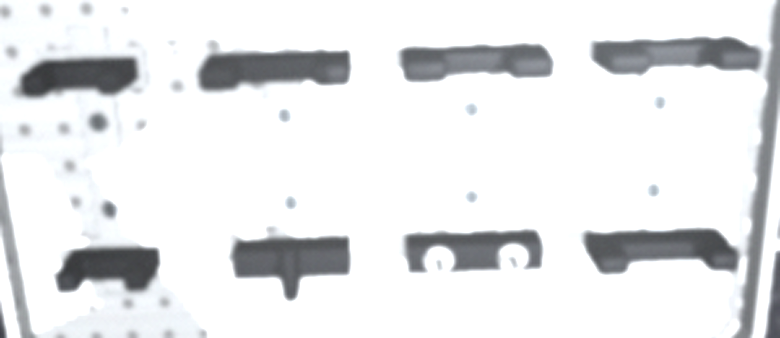

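The enlarged view shows a pair of screws on each holder's centre line (for the scissors (471,109) and (471,197)). The scissors bar is centred at (473,252), and the wedge at (290,258).

Run:
```python
from h import *
import pickle
c=pickle.load(open("wtray.pkl","rb"))
T=lambda u,v:((u+.5)/2.6-.5+130,(v+.5)/2.6-.5+145)
for n,f,g in [("file",(97,122),(109,209)),("nip",(284,115),(291,203)),("sci",(471,109),(471,197)),("for",(659,102),(653,190))]:
    F=ray(c,*T(*f),.006)[:2];N=ray(c,*T(*g),.006)[:2];d=F-N
    print(n,"mid",((F+N)/2).round(4),np.linalg.norm(d).round(4),np.degrees(np.arctan2(d[1],d[0])).round(1))
for n,p,z in [("sci near",(473,252),.021),("pinL",(439,262),.025),("pinR",(514,259),.025),("nip near",(291,258),.021),("file near",(108,255),.034),("for near L",(598,240),.034),("for near R",(732,238),.034),("sci far notch",(473,60),.021),("nip far",(275,70),.021)]:
    print(n,ray(c,*T(*p),z).round(4))
```

```text
file mid [0.5178 0.3533] 0.0402 -6.2
nip mid [0.5097 0.2729] 0.0404 -5.4
sci mid [0.5014 0.1934] 0.0402 -5.9
for mid [0.4935 0.1137] 0.04 -5.7
sci near [0.4617 0.1982 0.021 ]
pinL [0.4609 0.2134 0.025 ]
pinR [0.4579 0.1813 0.025 ]
nip near [0.4698 0.2769 0.021 ]
file near [0.4874 0.3503 0.034 ]
for near L [0.466  0.1469 0.034 ]
for near R [0.4592 0.0917 0.034 ]
sci far notch [0.5458 0.1896 0.021 ]
nip far [0.5528 0.2693 0.021 ]
```

play_rows(
  steps=[-0.008,0.06,0,0,-0.016,0.12,0,0,-0.024,0.18,0,0.1,-0.032,0.24,0.02,0.196,-0.04,0.3,0.06,0.196,-0.047,0.358,0.1,0.196,-0.047,0.358,0.13,0.196,-0.047,0.358,0.15,0.196,-0.047,0.358,0.15,0.196,-0.047,0.358,0.15,0.196],
)

```text
time: 4.25
tool_pos: [0.4456, -0.1181, 0.0598]
tcp_rot: [3.097, -0.523, 0.003]
wrist_force: [0.9, 0.1, 0.2]
width: 0.998
grip_force: 0.0
```

Run:
```python
from h import *
s=bot.read_state(); print(s["tool_pos"],s["joint_vel"].round(3),plan([.4448,-.119,.023],-19.2))
c=bot.read_camera("wrist"); cv2.imwrite("pics/w3.png",c["pixels"])
print(proj(c,[.4448,-.119,.0075]),proj(c,[.516,-.1445,.0075]))
```

```text
[ 0.44557499 -0.11814333  0.05983454] [ 0.014 -0.007 -0.016 -0.    -0.002  0.   ] (array([-0.0005,  0.0011,  0.0368]), np.float64(0.0007))
[276.28717363 225.05854519] [277.6858684  110.01250779]
```

View pics/w3.png

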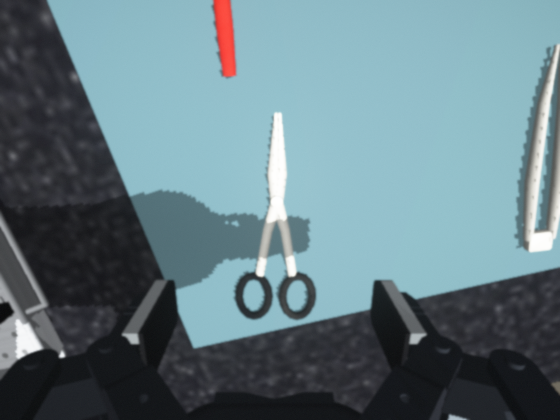

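The scissors are centred under the gripper, tip at (277,114) and rings at (254,296) and (297,296), matching the prediction to about 2 mm.

play_rows(
  steps=[-0.001,0.001,0.025,0,-0.001,0.001,0.035,0,-0.001,0.001,0.037,0,-0.001,0.001,0.037,0],
)

```text
time: 4.8
tool_pos: [0.4444, -0.1179, 0.0224]
tcp_rot: [3.098, -0.52, 0.002]
wrist_force: [-0.2, -0.6, 0.6]
width: 0.998
grip_force: 0.0
```

play_rows(
  steps=[0,0,0,0,0,0,0,0,0,0,0,0,0,0,0,0,0,0,0,0,0,0,0,0],
  jaw=255,
  grip_force=40,
)

```text
time: 5.55
tool_pos: [0.4437, -0.1178, 0.0217]
tcp_rot: [-3.098, 0.521, 0.0]
wrist_force: [-0.3, -0.4, -0.6]
width: 0.001
grip_force: 0.0
```

Run:
```python
from h import *
s=bot.read_state(); print(s["tool_pos"],s["width"],s["grip_force"])
c=bot.read_camera("wrist"); cv2.imwrite("pics/w4.png",c["pixels"])
```

```text
[ 0.44370964 -0.11782538  0.02173217] 0.0007652990964914721 0.0
```

View pics/w4.png

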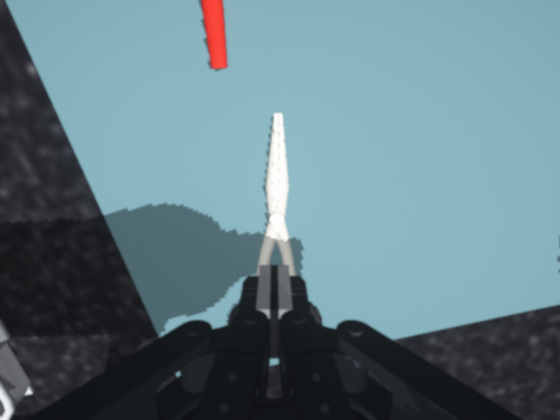

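The fingers shut on nothing: they passed above the scissors, so the fingertips stand higher than I assumed. I'll probe the mat beside the scissors to find the true fingertip height.

play_rows(
  steps=[0,0,-0.01,0,0,0.02,-0.01,0,0,0.045,-0.01,0,0,0.045,0,0,0,0.045,0,0,0,0.045,0,0],
)

```text
time: 6.35
tool_pos: [0.429, -0.1597, 0.0216]
tcp_rot: [-3.098, 0.52, 0.001]
wrist_force: [0.2, -0.2, 0.2]
width: -0.005
grip_force: 0.0
```

play_rows(
  steps=[0,0,0.002,0,0,0,0.004,0,0,0,0.004,0],
)

```text
time: 6.72
tool_pos: [0.4289, -0.1601, 0.0176]
tcp_rot: [-3.098, 0.52, 0.001]
wrist_force: [0.3, 0.5, 0.2]
width: 0.003
grip_force: 0.0
```

play_rows(
  steps=[0,0,0.002,0,0,0,0.004,0,0,0,0.006,0,0,0,0.006,0],
)

```text
time: 7.22
tool_pos: [0.4288, -0.1603, 0.0115]
tcp_rot: [-3.098, 0.521, 0.001]
wrist_force: [0.5, 0.8, 0.1]
width: -0.002
grip_force: 0.0
```

Run:
```python
from h import *
s=bot.read_state(); print(s["tool_pos"],s["wrist_force"],s["width"])
im=bot.read_camera("scene"); p=proj(im,s["tool_pos"]-[0,0,.017]); print(p)
u,v=int(p[0]),int(p[1])
cv2.imwrite("pics/s5.png",cv2.resize(im["pixels"][v-70:v+40,u-70:u+70],None,fx=5,fy=5,interpolation=cv2.INTER_CUBIC))
```

```text
[ 0.42883722 -0.16030379  0.01154785] [0.49605462 0.78659451 0.14186064] -0.0016382591814739016
[324.36277289 264.37529139]
```

View pics/s5.png

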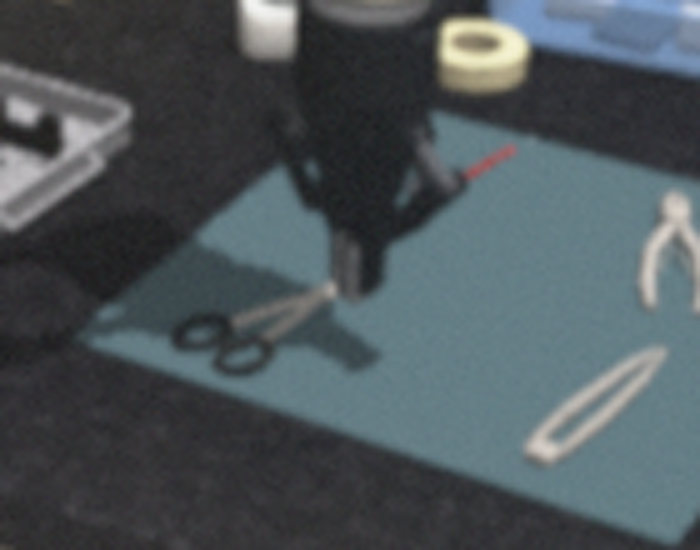

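The scene crop shows the closed fingertips at (360,298), still well above the mat and about 25 mm above the predicted point. So the real fingers end higher than the TCP data says. I'll continue probing in small steps.

play_rows(
  steps=[0,0,0.003,0,0,0,0.006,0,0,0,0.008,0,0,0,0.008,0],
)

```text
time: 7.78
tool_pos: [0.4288, -0.1603, 0.0035]
tcp_rot: [-3.098, 0.521, 0.001]
wrist_force: [0.7, 0.3, -0.2]
width: 0.004
grip_force: 0.0
```

play_rows(
  steps=[0,0,0.002,0,0,0,0.004,0,0,0,0.006,0,0,0,0.006,0],
)

```text
time: 8.28
tool_pos: [0.4288, -0.1603, -0.0024]
tcp_rot: [-3.098, 0.521, 0.001]
wrist_force: [0.2, -0.3, -0.1]
width: 0.001
grip_force: 0.0
```

play_rows(
  steps=[0,0,0.002,0,0,0,0.004,0,0,0,0.004,0],
)

```text
time: 8.65
tool_pos: [0.4288, -0.1603, -0.0064]
tcp_rot: [-3.098, 0.521, 0.001]
wrist_force: [0.7, 0.2, 0.6]
width: 0.0
grip_force: 0.0
```

play_rows(
  steps=[0,0,0.002,0,0,0,0.004,0,0,0,0.004,0],
)

```text
time: 9.02
tool_pos: [0.4289, -0.1603, -0.0104]
tcp_rot: [-3.098, 0.521, 0.001]
wrist_force: [0.0, 0.3, -0.1]
width: -0.0
grip_force: 0.0
```

play_rows(
  steps=[0,0,0.001,0,0,0,0.002,0,0,0,0.003,0,0,0,0.003,0],
)

```text
time: 9.52
tool_pos: [0.4289, -0.1603, -0.0133]
tcp_rot: [-3.098, 0.521, 0.0]
wrist_force: [0.4, 0.3, -0.1]
width: -0.0
grip_force: 0.0
```

play_rows(
  steps=[0,0,0.001,0,0,0,0.002,0,0,0,0.003,0,0,0,0.003,0],
)

```text
time: 10.02
tool_pos: [0.4289, -0.1603, -0.0163]
tcp_rot: [-3.098, 0.521, 0.0]
wrist_force: [0.1, 0.6, 0.6]
width: -0.003
grip_force: 0.0
```

Run:
```python
from h import *
s=bot.read_state()
im=bot.read_camera("scene"); p=proj(im,s["tool_pos"]-[0,0,.0]); print(s["tool_pos"],p)
u,v=int(p[0]),int(p[1])
a=cv2.resize(im["pixels"][v-50:v+30,u-50:u+50],(600,480),interpolation=cv2.INTER_CUBIC)[:,:400+0]
a=cv2.resize(im["pixels"][v-50:v+30,u-35:u+35],(420,480),interpolation=cv2.INTER_CUBIC)
w=bot.read_camera("wrist"); b=cv2.resize(w["pixels"][160:400,185:375],(380,480))
for z in (.003,.03): print(proj(w,[*s["tool_pos"][:2],z]),proj(im,[*s["tool_pos"][:2],z]))
cv2.imwrite("pics/s6.png",cv2.convertScaleAbs(np.hstack([a,b]),alpha=1.5,beta=15)); print(u,v)
```

```text
[ 0.42893665 -0.16032244 -0.01633471] [324.23072576 267.76358038]
[275.02314352 278.13517934] [324.50365259 261.69838576]
[275.21007994 311.73254027] [324.89064736 253.09828365]
324 267
```

View pics/s6.png

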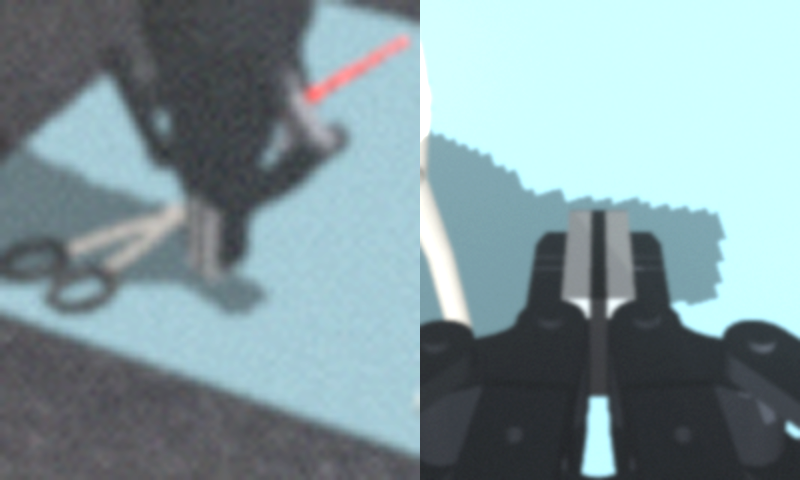

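Run:
```python
from h import *
s=bot.read_state(); R=Ro.from_rotvec(s["tcp_rot"]).as_matrix()
w=bot.read_camera("wrist"); im=bot.read_camera("scene")
for wd in (0,.011,.022):
    A=[];b=[]
    for c,p,off in ((w,(274.5,265),0),(im,(325.3,263.7),-wd*R[:,0])):
        P=c["mtx"]@np.c_[c["R"],c["t"]]; 
        for i in (0,1):
            r=P[i]-p[i]*P[2]; A.append(r[:3]); b.append(-r[3]-r[:3]@(np.zeros(3)+off))
    X,res,_,_=np.linalg.lstsq(np.array(A),np.array(b),rcond=None)
    print(wd,X.round(4),"in tool",(R.T@(X-s["tool_pos"])).round(4),res)
```

```text
0 [ 0.432  -0.1615 -0.0047] in tool [ 0.0032  0.     -0.0115] [0.02264301]
0.011 [ 4.357e-01 -1.660e-01  2.000e-04] in tool [ 0.0081  0.0031 -0.0164] [2.90538104]
0.022 [ 0.4393 -0.1705  0.005 ] in tool [ 0.013   0.0062 -0.0212] [10.6182114]
```

play_rows(
  steps=[0,0,0.001,0,0,0,0.002,0,0,0,0.003,0,0,0,0.003,0],
)

```text
time: 10.72
tool_pos: [0.4289, -0.1603, -0.0194]
tcp_rot: [-3.098, 0.521, 0.0]
wrist_force: [-0.1, -1.1, 0.3]
width: -0.001
grip_force: 0.0
```

play_rows(
  steps=[0,0,0.001,0,0,0,0.002,0,0,0,0.002,0],
)

```text
time: 11.1
tool_pos: [0.4291, -0.1604, -0.0195]
tcp_rot: [-3.098, 0.521, 0.002]
wrist_force: [-5.7, 3.5, 17.8]
width: 0.0
grip_force: 8.7
```

Contact: the mat (3 mm) is reached with the TCP reading −0.0195, so the fingertips are really 22.5 mm behind the reported TCP. Returning to the scissors with that offset.

play_rows(
  steps=[0,0,-0.025,0,0,-0.01,-0.035,0,0,-0.045,-0.035,0,0,-0.045,-0.035,0,0,-0.045,-0.035,0,0,-0.045,-0.025,0,0,-0.045,-0.012,0,0,-0.045,-0.003,0,0,-0.045,-0.0025,0,0,-0.045,-0.0025,0],
  jaw=90,
)

```text
time: 12.35
tool_pos: [0.4437, -0.1179, -0.0189]
tcp_rot: [-3.098, 0.521, 0.001]
wrist_force: [-0.6, -0.3, 0.0]
width: 0.646
grip_force: 0.0
```

play_rows(
  steps=[0,0,0,0,0,0,0,0,0,0,0,0,0,0,0,0,0,0,0,0],
  jaw=255,
  grip_force=40,
)

```text
time: 12.98
tool_pos: [0.4441, -0.1179, -0.0182]
tcp_rot: [3.098, -0.521, 0.001]
wrist_force: [-0.6, 0.4, 4.8]
width: 0.215
grip_force: 38.6
```

Scissors gripped (opening 18 mm). I'll lift, carry them over the tray and look.

play_rows(
  steps=[0,0,-0.04,0,0,0,-0.09,0,-0.005,-0.045,-0.11,0,-0.012,-0.105,-0.11,-0.08,-0.019,-0.165,-0.11,-0.16,-0.025,-0.225,-0.11,-0.232,-0.031,-0.28,-0.11,-0.232,-0.035,-0.316,-0.11,-0.232,-0.035,-0.316,-0.11,-0.232,-0.035,-0.316,-0.11,-0.232],
)

```text
time: 14.22
tool_pos: [0.5132, 0.1917, 0.0905]
tcp_rot: [3.137, -0.158, -0.002]
wrist_force: [-0.2, -0.6, 0.5]
width: 0.21
grip_force: 38.5
```

play_rows(
  steps=[0,0,0.03,0,0,0,0.04,0,0,0,0.04,0,0,0,0.04,0],
)

```text
time: 14.72
tool_pos: [0.5147, 0.1919, 0.0521]
tcp_rot: [-3.137, 0.16, -0.002]
wrist_force: [-0.1, 0.4, -0.7]
width: 0.208
grip_force: 38.5
```

Run:
```python
from h import *
s=bot.read_state(); print(s["tool_pos"],s["joint_vel"].round(3),s["width"],plan([.5143,.1921,.0],-5.8))
w=bot.read_camera("wrist"); 
print(proj(w,[.5014+.043*.9949,.1934-.043*.101,.021]),proj(w,[.5014-.043*.9949+.0016,.1934+.043*.101+.0159,.036]),proj(w,[.5014-.043*.9949-.0016,.1934+.043*.101-.0159,.036]))
z=s["tool_pos"][2]+.0257
print("tip",[proj(w,s["tool_pos"]*[1,1,0]+[.075*.9949,-.075*.101,z]),"rings",[proj(w,s["tool_pos"]*[1,1,0]+[-.056*.9949+k*.016*.101,.056*.101+k*.016*.9949,z]) for k in (1,-1)]])
cv2.imwrite("pics/w7.png",w["pixels"])
```

```text
[0.5147135  0.19192499 0.05210721] [ 0.003 -0.003 -0.009  0.001 -0.003  0.001] 0.20822026272621205 (array([-0.0005, -0.0001,  0.0521]), np.float64(-0.0008))
[274.31138381 191.34359303] [249.3944012  327.61387178] [299.45739562 327.56213688]
tip [array([274.57112072, 120.30909751]), 'rings', [array([244.10500569, 378.81795345]), array([305.31050442, 378.81371938])]]
```

View pics/w7.png

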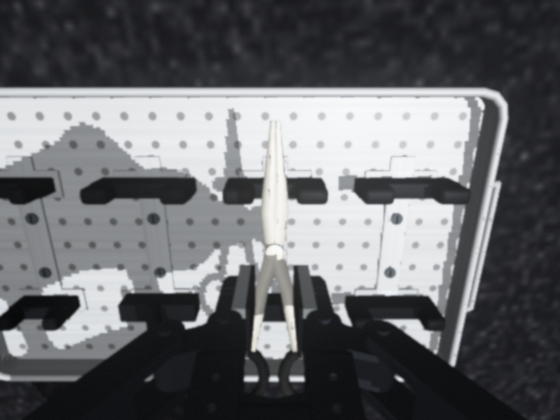

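The held scissors are lined up: tip at (275,121) as predicted, and the far notch at (276,188) against a predicted 274. Lowering.

play_rows(
  steps=[0,0,0.015,0,0,0,0.028,0,0,0,0.036,0,0,0,0.043,0,0,0,0.049,0,0,0,0.051,0,0,0,0.051,0],
)

```text
time: 15.65
tool_pos: [0.5141, 0.1923, 0.0003]
tcp_rot: [-3.138, 0.159, -0.0]
wrist_force: [0.6, 0.5, -1.3]
width: 0.21
grip_force: 38.6
```

play_rows(
  steps=[0,0,0.001,0,0,0,0.0015,0,0,0,0.0015,0],
)

```text
time: 16.02
tool_pos: [0.5145, 0.1924, -0.0004]
tcp_rot: [-3.137, 0.159, -0.001]
wrist_force: [-0.8, -0.4, 4.1]
width: 0.209
grip_force: 39.4
```

play_rows(
  steps=[0,0,0,0,0,0,0,0,0,0,0,0,0,0,0,0],
  jaw=120,
)

```text
time: 16.52
tool_pos: [0.5139, 0.1922, -0.0014]
tcp_rot: [3.137, -0.159, -0.0]
wrist_force: [0.3, 0.1, 0.0]
width: 0.524
grip_force: 0.0
```

play_rows(
  steps=[0,0,-0.02,0,0,0,-0.06,0,0,0,-0.1,0,0,0,-0.13,0,0,0,-0.15,0,0,0,-0.15,0],
)

```text
time: 17.27
tool_pos: [0.5156, 0.1928, 0.1509]
tcp_rot: [-3.136, 0.159, -0.007]
wrist_force: [0.2, 0.4, -0.7]
width: 0.528
grip_force: 0.0
```

```bash
cat > chk.py <<'E'
from h import *
import sys
s=bot.read_state(); print(s["tool_pos"].round(4),s["time"],s["width"],s["q"].round(2))
print("nip",plan([.5918,-.2878,0],16.5),"for",plan([.4322,-.2969,0],-10.5),"file",plan([.6102,-.1412,0],-15.2))
E
python3 chk.py
python3 - <<'E'
from h import *
w=bot.read_camera("wrist"); cv2.imwrite("pics/w8.png",w["pixels"])
M=lambda x,y,z:proj(w,[.5143+x*.9949+y*.101,.1921-x*.101+y*.9949,z]).round(0)
print("tip",M(.075,0,.024),"rings",M(-.056,.016,.024),M(-.056,-.016,.024))
g=cv2.cvtColor(w["pixels"],cv2.COLOR_BGR2HSV)
# warm steel colour of instrument against the neutral tray
b,gg,r=cv2.split(w["pixels"].astype(int)); m=((r-b)>12)&(r>110)
for v in range(100,260,12):
    u=np.nonzero(m[v,150:420])[0]+150
    if len(u)>2: print(v,u.min(),u.max(),len(u))
E
```

```text
[0.5156 0.1928 0.1509] 17.275 0.528282631302737 [0.31 0.07 1.94 0.   1.13 1.98]
nip (array([0.1237, 0.4707, 0.1505]), np.float64(-0.3892)) for (array([-0.0342,  0.4958,  0.1498]), np.float64(0.0821)) file (array([0.1272, 0.323 , 0.1508]), np.float64(0.1641))
tip [276. 108.] rings [258. 253.] [292. 253.]
```

play_rows(
  steps=[0.014,0.053,0,0,0.028,0.106,0,0,0.042,0.16,0,0,0.056,0.213,0,-0.1,0.07,0.266,0,-0.2,0.084,0.32,0,-0.3,0.098,0.373,0.02,-0.389,0.112,0.426,0.05,-0.389,0.124,0.471,0.08,-0.389,0.124,0.471,0.1,-0.389],
  jaw=20,
)

```text
time: 18.58
tool_pos: [0.588, -0.2913, 0.0448]
tcp_rot: [-3.108, -0.444, 0.005]
wrist_force: [-0.6, -0.5, -0.3]
width: 0.921
grip_force: 0.0
```

play_rows(
  steps=[0,0,0,0,0,0,0,0],
)

```text
time: 18.82
tool_pos: [0.5898, -0.2875, 0.0488]
tcp_rot: [-3.108, -0.452, 0.001]
wrist_force: [0.8, 0.4, -0.0]
width: 0.925
grip_force: 0.0
```

```bash
cat > det.py <<'E'
from h import *
def find(kind,z,P,w=None,rad=.085):
    """axis of the instrument near P on the mat from the wrist picture"""
    w=w or bot.read_camera("wrist"); H,S,V=cv2.split(cv2.cvtColor(w["pixels"],cv2.COLOR_BGR2HSV))
    m=((S>150)&((H<10)|(H>170))&(V>90)) if kind=="red" else ((S<45)&(V>110))
    v,u=np.nonzero(m); X=np.array([ray(w,a,b,z)[:2] for a,b in zip(u,v)])
    k=np.linalg.norm(X-np.asarray(P)[:2],axis=1)<rad; k&=(v<300)
    mm=np.zeros(m.shape,np.uint8); mm[v[k],u[k]]=1
    n,L,st,_=cv2.connectedComponentsWithStats(mm); i=1+np.argmax(st[1:,4]); v,u=np.nonzero(L==i)
    X=np.array([ray(w,a,b,z)[:2] for a,b in zip(u,v)])
    d=X-X.mean(0); a=np.linalg.svd(d,full_matrices=False)[2][0]; a*=np.sign(a[0]); t=d@a; q=d@[-a[1],a[0]]
    o=X.mean(0)+a*(t.max()+t.min())/2+np.array([-a[1],a[0]])*(q.max()+q.min())/2
    return o.round(4),np.degrees(np.arctan2(a[1],a[0])).round(1),np.ptp(t).round(4),np.ptp(q).round(4),st[i]
E
python3 - <<'E'
from det import *
s=bot.read_state(); print(s["tool_pos"].round(4))
print(find("white",.010,[.5995,-.2855]))
print(plan([.5918,-.2878,-.021],16.5))
E
```

```text
[ 0.5898 -0.2875  0.0488]
(array([ 0.6005, -0.2853]), np.float64(17.2), np.float64(0.1225), np.float64(0.0404), array([ 246,  117,   61,  183, 5499], dtype=int32))
(array([0.0012, 0.0003, 0.0707]), np.float64(0.0013))
```

play_rows(
  steps=[0.002,0,0.03,-0.003,0.002,0,0.05,-0.003,0.002,0,0.063,-0.003,0.002,0,0.07,-0.003,0.002,0,0.07,-0.003,0.002,0,0.07,-0.003],
)

```text
time: 19.62
tool_pos: [0.5924, -0.2888, -0.0204]
tcp_rot: [3.108, 0.455, 0.002]
wrist_force: [-0.3, -0.2, -0.4]
width: 0.925
grip_force: 0.0
```

play_rows(
  steps=[0,0,0,0,0,0,0,0,0,0,0,0,0,0,0,0,0,0,0,0],
  jaw=255,
)

```text
time: 20.25
tool_pos: [0.5925, -0.2888, -0.0201]
tcp_rot: [3.107, 0.455, 0.002]
wrist_force: [-1.6, -0.2, 5.8]
width: 0.397
grip_force: 42.7
```

Nipper gripped (34 mm). Lift and carry it over.

play_rows(
  steps=[0,0,-0.04,0,0,0,-0.09,0,0.006,-0.045,-0.12,0,0.014,-0.105,-0.12,0.05,0.022,-0.165,-0.12,0.12,0.03,-0.225,-0.12,0.19,0.038,-0.285,-0.12,0.26,0.046,-0.345,-0.12,0.33,0.054,-0.405,-0.12,0.392,0.062,-0.465,-0.12,0.392],
)

```text
time: 21.5
tool_pos: [0.5168, 0.1766, 0.0984]
tcp_rot: [3.137, -0.16, -0.001]
wrist_force: [1.3, 0.4, -0.6]
width: 0.4
grip_force: 40.2
```

play_rows(
  steps=[0,-0.05,0,0,0,-0.1,0,0,0,-0.1,0,0,0,-0.1,0,0],
)

```text
time: 22.0
tool_pos: [0.5271, 0.274, 0.0979]
tcp_rot: [3.136, -0.157, -0.002]
wrist_force: [-0.7, 0.4, -0.1]
width: 0.399
grip_force: 40.2
```

Run:
```python
from h import *
s=bot.read_state(); print(s["tool_pos"].round(4),s["width"],plan([.5017,.2737,-.004],-5.8),plan([.5017,.2737,.04],-5.8))
```

```text
[0.5271 0.274  0.0979] 0.3988649538932445 (array([-0.0251,  0.0027,  0.102 ]), np.float64(0.001)) (array([-0.0252,  0.0027,  0.058 ]), np.float64(0.001))
```

play_rows(
  steps=[-0.015,0.003,0.02,0,-0.025,0.003,0.04,0,-0.025,0.003,0.05,0,-0.025,0.003,0.05,0,-0.025,0.003,0.05,0],
)

```text
time: 22.62
tool_pos: [0.504, 0.2739, 0.0497]
tcp_rot: [-3.137, 0.16, -0.002]
wrist_force: [-0.4, -0.0, -0.7]
width: 0.398
grip_force: 40.2
```

Run:
```python
from h import *
s=bot.read_state(); print(s["tool_pos"].round(4),plan([.5017,.2737,-.004],-5.8))
w=bot.read_camera("wrist"); cv2.imwrite("pics/w9.png",w["pixels"]); t=s["tool_pos"]
N=lambda x,y:proj(w,[t[0]+x*.9949+y*.101,t[1]-x*.101+y*.9949,t[2]+.0296]).round(1)
print("nip tip",N(.070,0),"handle ends",N(-.054,.01),N(-.054,-.01))
m=lambda x,y,z:proj(w,[.5097+x*.9949+y*.101,.2729-x*.101+y*.9949,z]).round(1)
print("far notch",m(.043,0,.021),"wedge top",m(-.043,0,.034))
S=lambda x,y,z:proj(w,[.5143+x*.9949+y*.101,.1921-x*.101+y*.9949,z]).round(1)
print("sci tip",S(.075,0,.024),S(-.056,.016,.024),S(-.056,-.016,.024))
```

```text
[0.504  0.2739 0.0497] (array([-0.0023,  0.0005,  0.0537]), np.float64(-0.0008))
nip tip [274.5 134.3] handle ends [255.1 381.8] [294.3 381.8]
far notch [275.2 160.2] wedge top [275.2 302.2]
sci tip [428.6  75.8] [374.1 293.6] [423.6 293.6]
```

View pics/w9.png

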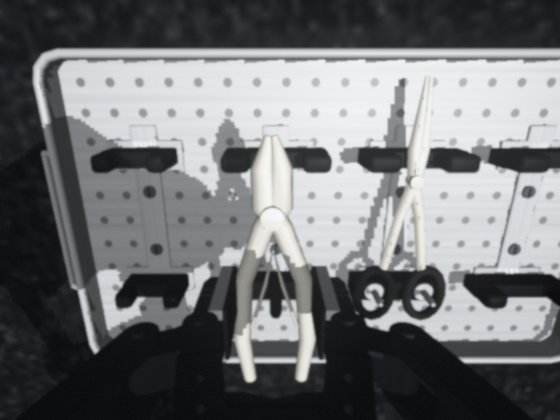

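Scissors are seated with rings at (372,293) and (424,293) over the pins, tip at (428,78) as predicted. The held nipper (tip (270,137), handle ends (250,380) and (302,380)) straddles the wedge at (276,305), yawed about 1.3°. I'll correct that and lower it.

play_rows(
  steps=[-0.002,0,0.015,0.022,-0.002,0,0.03,0.022,-0.002,0,0.04,0.022,-0.002,0,0.047,0.022,-0.002,0,0.052,0.022,-0.002,0,0.054,0.022,-0.002,0,0.054,0.022],
)

```text
time: 23.55
tool_pos: [0.5005, 0.2741, -0.0036]
tcp_rot: [3.135, -0.193, -0.002]
wrist_force: [-5.2, -2.4, 11.7]
width: 0.395
grip_force: 40.9
```

play_rows(
  steps=[0,0,0.001,0,0,0,0.0015,0,0,0,0.0015,0],
)

```text
time: 23.92
tool_pos: [0.5006, 0.2741, -0.0038]
tcp_rot: [3.135, -0.193, -0.001]
wrist_force: [-7.6, -4.7, 18.8]
width: 0.394
grip_force: 41.4
```

play_rows(
  steps=[0,0,-0.001,0,0,0,-0.001,0,0,0,-0.001,0,0,0,-0.001,0],
  jaw=60,
)

```text
time: 24.42
tool_pos: [0.5006, 0.2741, -0.0061]
tcp_rot: [3.135, -0.193, -0.001]
wrist_force: [-0.5, 0.5, -0.3]
width: 0.764
grip_force: 0.0
```

play_rows(
  steps=[0,0,-0.02,0,0,0,-0.06,0,0,0,-0.11,0,0,0,-0.15,0,0,0,-0.15,0,0,0,-0.15,0],
)

```text
time: 25.18
tool_pos: [0.5006, 0.2741, 0.1448]
tcp_rot: [-3.135, 0.193, -0.001]
wrist_force: [-0.1, -0.6, 0.5]
width: 0.761
grip_force: 0.0
```

```bash
python3 chk.py
python3 - <<'E'
from det import *
w=bot.read_camera("wrist"); cv2.imwrite("pics/w10.png",w["pixels"])
m=lambda x,y,z:proj(w,[.5097+x*.9949+y*.101,.2729-x*.101+y*.9949,z]).round(1)
print(m(.062,0,.024),m(-.062,0,.024))
# warm-ness profile of the picture along nipper rows
b,g,r=cv2.split(w["pixels"].astype(int))
for x in (.055,.045,.03,.015,-.02,-.05):
    p=m(x,0,.026); v=int(p[1]); u=int(p[0]); print(x,u,v,(r-b)[v,u-22:u+22:2].tolist())
E
```

```text
[0.5006 0.2741 0.1448] 25.175 0.7613042530626174 [0.46 0.12 1.9  0.   1.12 2.15]
nip (array([0.1595, 0.5465, 0.1447]), np.float64(-0.4112)) for (array([0.0022, 0.5751, 0.1446]), np.float64(0.0601)) file (array([0.1597, 0.3987, 0.1447]), np.float64(0.1421))
[272.8 111.1] [276.  250.7]
0.055 273 120 [-4, -3, -5, -6, -6, -5, -5, -1, 7, 4, 3, 7, 6, 5, -2, -3, -5, -4, -4, -3, -4, -3]
0.045 273 132 [-4, -3, -4, -5, -4, 0, 8, 9, 4, 0, 2, 7, 5, 4, 4, 9, 2, -4, -3, -3, -3, -3]
0.03 273 151 [-3, -4, -6, -6, -6, -3, 4, 8, 8, 1, -2, -3, -4, -3, 5, 7, -3, -4, -4, -4, -3, -3]
0.015 274 169 [-5, -5, -5, -4, 4, 9, 6, 5, 6, 7, -3, -1, 7, 5, 4, 1, 5, 1, -4, -4, -4, -5]
-0.02 275 208 [4, 9, 7, 7, 0, -3, 4, -6, -4, -4, -3, -4, -6, -5, 0, 6, 1, 7, 6, 5, 6, 2]
-0.05 275 239 [-4, 8, 6, 5, 8, -3, -6, -7, -6, -6, -3, -4, -4, -3, -5, -6, -5, 6, 6, 6, 4, -4]
```

play_rows(
  steps=[0,0.06,0,0,0,0.12,0,0,0,0.18,0,0,0,0.24,0,0,0,0.3,0,0.06,0,0.36,0,0.06,0,0.42,0,0.06,0,0.48,0.02,0.06,0,0.535,0.05,0.06,0.002,0.575,0.09,0.06],
  jaw=60,
)

```text
time: 26.48
tool_pos: [0.4312, -0.2989, 0.0529]
tcp_rot: [3.128, -0.29, 0.0]
wrist_force: [0.6, -0.2, 0.7]
width: 0.767
grip_force: 0.0
```

play_rows(
  steps=[0,0,0,0,0,0,0,0,0,0,0,0],
)

```text
time: 26.85
tool_pos: [0.4328, -0.296, 0.0551]
tcp_rot: [3.128, -0.285, 0.002]
wrist_force: [0.0, -0.3, -0.1]
width: 0.764
grip_force: 0.0
```

Run:
```python
from det import *
s=bot.read_state(); print(s["tool_pos"].round(4))
f=find("white",.010,[.4322,-.2969]); print(f)
print(plan([*f[0],-.019],f[1]),plan([.4322,-.2969,-.019],-10.5))
```

```text
[ 0.4328 -0.296   0.0551]
(array([ 0.4384, -0.2984]), np.float64(-11.2), np.float64(0.1209), np.float64(0.0245), array([ 258,  126,   37,  174, 3339], dtype=int32))
(array([0.0056, 0.0012, 0.0744]), np.float64(0.0138)) (array([-0.0008,  0.0009,  0.0744]), np.float64(0.0016))
```

play_rows(
  steps=[0,0.001,0.03,0.008,0,0.001,0.055,0.008,0,0.001,0.067,0.008,0,0.001,0.074,0.008,0,0.001,0.074,0.008,0,0.001,0.074,0.008],
)

```text
time: 27.65
tool_pos: [0.4327, -0.2982, -0.0188]
tcp_rot: [3.126, -0.3, 0.002]
wrist_force: [0.1, 0.6, 0.5]
width: 0.763
grip_force: 0.0
```

play_rows(
  steps=[0,0,0,0,0,0,0,0,0,0,0,0,0,0,0,0,0,0,0,0],
  jaw=255,
)

```text
time: 28.28
tool_pos: [0.4323, -0.2981, -0.0192]
tcp_rot: [3.127, -0.3, 0.001]
wrist_force: [-0.9, -0.2, 6.2]
width: 0.228
grip_force: 40.7
```

Run:
```python
from h import *
s=bot.read_state(); print(s["tool_pos"].round(4),s["width"],s["grip_force"],plan([.4935,.1137,.0],-5.8))
```

```text
[ 0.4323 -0.2981 -0.0192] 0.22785617817410767 40.719540617383245 (array([-0.0181, -0.4159, -0.0194]), np.float64(-0.0899))
```

Forceps gripped. Carry them over to their holder.

play_rows(
  steps=[0,0,-0.04,0,0,0,-0.09,0,-0.002,-0.045,-0.11,0,-0.005,-0.105,-0.11,0,-0.008,-0.165,-0.11,-0.05,-0.01,-0.225,-0.11,-0.09,-0.013,-0.285,-0.11,-0.09,-0.015,-0.345,-0.11,-0.09,-0.018,-0.4,-0.11,-0.09,-0.018,-0.416,-0.09,-0.09],
)

```text
time: 29.52
tool_pos: [0.495, 0.1176, 0.0714]
tcp_rot: [-3.136, 0.153, -0.006]
wrist_force: [-0.1, 0.4, -0.5]
width: 0.231
grip_force: 39.4
```

play_rows(
  steps=[0,0,0.01,0,0,0,0.02,0,0,0,0.02,0,0,0,0.02,0],
)

```text
time: 30.02
tool_pos: [0.4935, 0.1132, 0.0506]
tcp_rot: [-3.137, 0.161, -0.001]
wrist_force: [0.4, -0.3, -0.7]
width: 0.233
grip_force: 39.4
```

Run:
```python
from h import *
s=bot.read_state(); t=s["tool_pos"]; print(t.round(4),s["width"],plan([.4935,.1137,-.001],-5.8))
w=bot.read_camera("wrist"); cv2.imwrite("pics/w11.png",w["pixels"])
b,g,r=cv2.split(w["pixels"].astype(int)); d=cv2.blur((r-b).astype(np.float32),(3,3))
N=lambda x:proj(w,[t[0]+x*.9949,t[1]-x*.101,t[2]+.0272])
for x in (.07,.066,.062,.058,.05,.04,.03,.02):
    p=N(x); u,v=p.round().astype(int); k=np.nonzero(d[v,u-40:u+41]>1)[0]-40; print(x,u,v,k.min() if len(k) else None,k.max() if len(k) else None,len(k))
```

```text
[0.4935 0.1132 0.0506] 0.2332636173597099 (array([-0.0001, -0.0004,  0.0516]), np.float64(-0.0016))
0.07 275 134 None None 0
0.066 275 144 -5 4 8
0.062 275 154 -7 6 8
0.058 275 164 -10 9 16
0.05 275 183 -13 12 16
0.04 275 205 -17 16 20
0.03 275 227 -21 20 25
0.02 275 248 -22 20 25
```

Forceps are centred within half a pixel and end exactly at the predicted tip. Lowering.

play_rows(
  steps=[0,0,0.015,0,0,0,0.03,0,0,0,0.04,0,0,0,0.047,0,0,0,0.051,0,0,0,0.052,0,0,0,0.0525,0,0,0,0.0525,0],
)

```text
time: 31.08
tool_pos: [0.4936, 0.1142, -0.0018]
tcp_rot: [-3.137, 0.159, -0.001]
wrist_force: [0.0, 0.3, -0.7]
width: 0.23
grip_force: 39.4
```

play_rows(
  steps=[0,0,0,0,0,0,0,0,0,0,0,0,0,0,0,0],
  jaw=110,
)

```text
time: 31.58
tool_pos: [0.4933, 0.1141, -0.0022]
tcp_rot: [-3.138, 0.159, -0.0]
wrist_force: [-0.2, -1.1, 0.0]
width: 0.566
grip_force: 0.0
```

play_rows(
  steps=[0,0,-0.02,0,0,0,-0.06,0,0,0,-0.11,0,0,0,-0.15,0,0,0,-0.15,0,0,0,-0.15,0],
)

```text
time: 32.33
tool_pos: [0.4927, 0.114, 0.1472]
tcp_rot: [3.137, -0.159, -0.001]
wrist_force: [0.2, -0.8, 0.2]
width: 0.573
grip_force: 0.0
```

```bash
python3 chk.py
python3 - <<'E'
from h import *
w=bot.read_camera("wrist"); cv2.imwrite("pics/w12.png",w["pixels"])
b,g,r=cv2.split(w["pixels"].astype(int)); d=cv2.blur((r-b).astype(np.float32),(3,3))
N=lambda x:proj(w,[.4935+x*.9949,.1137-x*.101,.026])
for x in (.07,.066,.058,.05,.03,.01,-.02,-.05):
    u,v=N(x).round().astype(int); k=np.nonzero(d[v,u-40:u+41]>1)[0]-40; print(x,u,v,k.min() if len(k) else None,k.max() if len(k) else None,len(k))
E
```

```text
[0.4927 0.114  0.1472] 32.325 0.573399805723589 [ 0.18 -0.01  2.03 -0.    1.12  1.85]
nip (array([0.1392, 0.3897, 0.1472]), np.float64(-0.3892)) for (array([-0.0186,  0.4149,  0.1473]), np.float64(0.0821)) file (array([0.1427, 0.242 , 0.1472]), np.float64(0.1641))
0.07 275 111 None None 0
0.066 275 116 None None 0
0.058 275 127 -6 3 7
0.05 275 137 -8 5 9
0.03 275 161 -11 8 11
0.01 275 184 -12 10 13
-0.02 275 216 -14 11 14
-0.05 275 247 -12 9 22
```

play_rows(
  steps=[0.03,0.05,0,0,0.06,0.1,0,0.05,0.09,0.15,0,0.1,0.12,0.2,0,0.164,0.143,0.242,0.03,0.164,0.143,0.242,0.07,0.164,0.143,0.242,0.09,0.164,0.143,0.242,0.09,0.164,0.143,0.242,0.09,0.164],
  jaw=110,
)

```text
time: 33.5
tool_pos: [0.6118, -0.1405, 0.0587]
tcp_rot: [3.114, -0.414, 0.002]
wrist_force: [-0.0, -1.2, 0.0]
width: 0.571
grip_force: 0.0
```

Run:
```python
from det import *
s=bot.read_state(); print(s["tool_pos"].round(4))
f=find("red",.007,[.6102,-.1412],rad=.1); print(f)
print(plan([*f[0],-.0195],f[1]),plan([.6102,-.1412,-.0195],-15.2))
```

```text
[ 0.6118 -0.1405  0.0587]
(array([ 0.6156, -0.143 ]), np.float64(-15.1), np.float64(0.1264), np.float64(0.0081), array([ 271,  123,   12,  177, 1303], dtype=int32))
(array([0.0035, 0.0013, 0.079 ]), np.float64(-0.0007)) (array([-0.0022,  0.001 ,  0.079 ]), np.float64(0.0011))
```

play_rows(
  steps=[-0.002,0.001,0.03,0,-0.002,0.001,0.055,0,-0.002,0.001,0.07,0,-0.002,0.001,0.0785,0,-0.002,0.001,0.0785,0,-0.002,0.001,0.0785,0],
)

```text
time: 34.3
tool_pos: [0.6099, -0.1418, -0.0196]
tcp_rot: [3.114, -0.415, 0.003]
wrist_force: [-0.2, 0.2, -0.2]
width: 0.565
grip_force: 0.0
```

play_rows(
  steps=[0,0,0,0,0,0,0,0,0,0,0,0,0,0,0,0,0,0,0,0],
  jaw=255,
)

```text
time: 34.92
tool_pos: [0.6105, -0.142, -0.019]
tcp_rot: [3.114, -0.415, 0.005]
wrist_force: [0.7, -0.5, 4.6]
width: 0.098
grip_force: 41.3
```

Run:
```python
from h import *
s=bot.read_state(); print(s["tool_pos"].round(4),s["width"],s["grip_force"],plan([.5178,.3531,.0],-5.8))
```

```text
[ 0.6105 -0.142  -0.019 ] 0.09802068725515341 41.34301430953201 (array([-0.2192, -0.4535, -0.0197]), np.float64(-0.1641))
```

File gripped (8 mm). Carry it over to its holder.

play_rows(
  steps=[0,0,-0.045,0,0,0,-0.1,0,-0.02,-0.04,-0.12,0,-0.045,-0.093,-0.12,0,-0.07,-0.146,-0.12,-0.05,-0.095,-0.199,-0.12,-0.1,-0.12,-0.252,-0.12,-0.164,-0.145,-0.305,-0.12,-0.164,-0.17,-0.358,-0.12,-0.164,-0.195,-0.41,-0.12,-0.164],
)

```text
time: 36.17
tool_pos: [0.5276, 0.307, 0.0994]
tcp_rot: [-3.137, 0.159, -0.001]
wrist_force: [0.8, -0.7, -0.7]
width: 0.097
grip_force: 39.7
```

Run:
```python
from h import *
s=bot.read_state(); print(s["tool_pos"].round(4),s["width"],s["q"].round(2),plan([.5178,.3531,.05],-5.8))
```

```text
[0.5276 0.307  0.0994] 0.09665337736455365 [ 0.49  0.23  1.85 -0.    1.05  2.16] (array([-0.0144, -0.0448,  0.0494]), np.float64(0.0001))
```

play_rows(
  steps=[-0.016,-0.046,0,0,-0.016,-0.046,0.03,0,-0.016,-0.046,0.05,0,-0.016,-0.046,0.05,0,-0.016,-0.046,0.05,0],
)

```text
time: 36.8
tool_pos: [0.5175, 0.3521, 0.0497]
tcp_rot: [-3.137, 0.161, -0.0]
wrist_force: [-0.5, -0.2, -0.3]
width: 0.099
grip_force: 39.7
```

Run:
```python
from h import *
s=bot.read_state(); t=s["tool_pos"]; print(t.round(4),s["width"],plan([.5178,.3531,0],-5.8))
w=bot.read_camera("wrist"); cv2.imwrite("pics/w13.png",w["pixels"])
H,S,V=cv2.split(cv2.cvtColor(w["pixels"],cv2.COLOR_BGR2HSV)); m=(S>130)&((H<10)|(H>170))&(V>60)
N=lambda x,y,z,o:proj(w,[o[0]+x*.9949+y*.101,o[1]-x*.101+y*.9949,z])
for x in (.072,.068,.064,.05,.03,.01,-.06):
    u,v=N(x,0,t[2]+.026,t).round().astype(int); k=np.nonzero(m[v,u-40:u+41])[0]-40; print(x,u,v,k.min() if len(k) else None,k.max() if len(k) else None)
# far notch of file holder: dark pixels along row of bracket
o=[.5178,.3531]
u,v=N(.043,0,.034,o).round().astype(int); print("far",u,v)
g=cv2.cvtColor(w["pixels"],cv2.COLOR_BGR2GRAY)
for dv in (-8,-4,0,4,8): 
    k=np.nonzero(g[v+dv,u-70:u+71]<45)[0]-70; print(dv,k.min() if len(k) else None,k.max() if len(k) else None)
```

```text
[0.5175 0.3521 0.0497] 0.09944791967697503 (array([ 0.0002, -0.0011,  0.0497]), np.float64(-0.0012))
0.072 275 128 None None
0.068 275 138 -3 1
0.064 275 148 -3 1
0.05 275 182 -4 2
0.03 275 226 -5 3
0.01 275 267 -4 2
-0.06 275 385 -10 8
far 273 175
-8 None None
-4 None None
0 None None
4 -29 -25
8 None None
```

play_rows(
  steps=[0,-0.001,0.015,0,0,-0.001,0.03,0,0,-0.001,0.04,0,0,-0.001,0.046,0,0,-0.001,0.0495,0,0,-0.001,0.0505,0,0,-0.001,0.0505,0],
)

```text
time: 37.72
tool_pos: [0.5174, 0.3539, -0.0008]
tcp_rot: [-3.137, 0.159, -0.001]
wrist_force: [-0.2, 0.7, 0.4]
width: 0.102
grip_force: 39.7
```

play_rows(
  steps=[0,0,0,0,0,0,0,0,0,0,0,0,0,0,0,0],
  jaw=140,
)

```text
time: 38.22
tool_pos: [0.517, 0.3536, -0.0012]
tcp_rot: [3.138, -0.159, 0.0]
wrist_force: [-0.1, 1.2, 0.3]
width: 0.453
grip_force: 0.0
```

play_rows(
  steps=[0,0.02,-0.02,0,0,0.03,-0.06,0,0,0.05,-0.11,0,0,0.08,-0.16,0,0,0.11,-0.19,0,0,0.12,-0.19,0,0,0.12,-0.19,0],
)

```text
time: 39.1
tool_pos: [0.5043, 0.2337, 0.188]
tcp_rot: [3.137, -0.161, -0.001]
wrist_force: [-0.9, 0.7, -0.1]
width: 0.447
grip_force: 0.0
```

Run:
```python
from h import *
w=bot.read_camera("wrist"); cv2.imwrite("pics/w14.png",cv2.resize(w["pixels"],(800,600),interpolation=cv2.INTER_CUBIC))
k=800/560
for n,o,x in [("file",(.5178,.3531),.069),("nip",(.5097,.2729),.062),("sci",(.5143,.1921),.075),("for",(.4935,.1137),.0655)]:
    f=lambda x:(proj(w,[o[0]+x*.9949,o[1]-x*.101,.024])*k).round(0)
    print(n,"tip",f(x),"end",f(-x))
```

```text
file tip [206. 156.] end [230. 351.]
nip tip [331. 167.] end [338. 342.]
sci tip [455. 125.] end [447. 342.]
for tip [577. 161.] end [555. 346.]
```

View pics/w14.png

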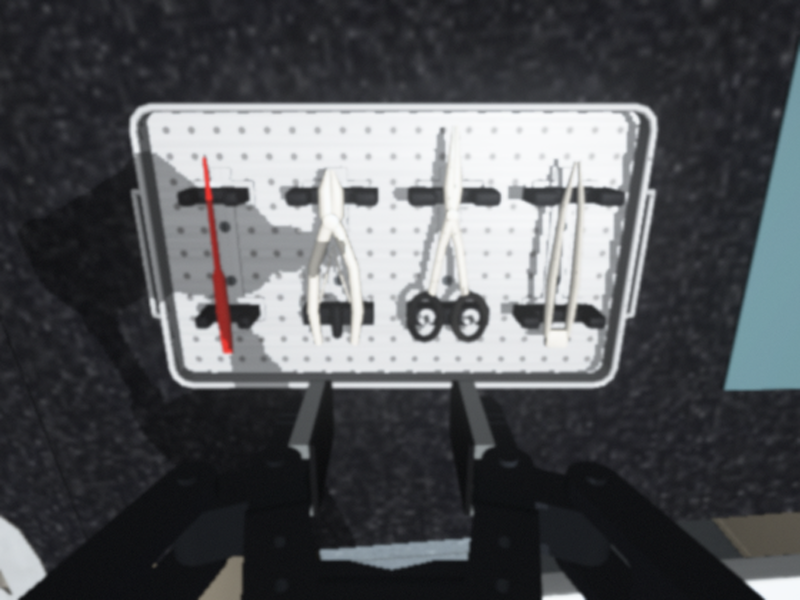

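The final view shows all four seated as predicted to within 2–3 px: file tip (205,157), nipper tip (331,168) straddling the wedge at (337,325), scissors rings over the pins at (425,318) and (469,318), and forceps tip (575,163).

```bash
python3 -c "
from workcell import bot
print(bot.finish_job())"
```

```text
the job is handed in; nothing more can be done
None
```

All four instruments are in their own holders with tips pointing away from the robot, the gripper is clear, and the job was handed in at about 39 s; it returned no verdict, and I did not re-measure the timer and tape roll, though no move went near them.

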